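Half-open the vacuum plate's valve

TASK

A thin ukulele top is lying on the vacuum plate and should be sucked down only lightly. Set the lever valve on the vacuum plate's own pipe to half open, its lever halfway (45 degrees) between straight across the pipe (shut) and straight along the pipe (fully open), and let go of it. Leave the identical lever valve on the pipe of the water trap with the clear bowl as it is.

Things in the scene. Friction and masses are not known exactly. Their poses are not given: they have to be found in the camera images.
- plate_valve (a joint): Opening of the vacuum plate's ball valve, rad: 0 shut (lever across the pipe), 1.571 fully open (lever along the pipe, pointing away from the plate), a stop at each end; half open 0.785. Grows counter-clockwise seen from above, about an upright stem. Starts 0 to 0.4. Even friction, about 2.5 N at the grip; stays where left. Valve, pipe and plate are fixed to the bench.
- plate_valve_axis (a point): Point on the upright axis of the plate valve's stem, 90 mm above the bench. Its axes turn with the lever: y out along the lever to its free end, z up. The nut rises 8 mm above it. The brass valve's pipe runs to an aluminium plate, 250 x 180 mm, with a figure-of-eight wooden ukulele top on it (top 52 mm above the bench).
- plate_valve_grip (a point): Middle of the grey sleeve on the plate valve's lever, 75 mm out from the stem's axis, 90 mm above the bench. The sleeve is 14 mm wide, 18 mm tall, 72 mm long (38 to 110 mm from the axis); pinch it across its width from above. Axes as for the stem point. Within 150 mm of the stem nothing but the valve stands over 60 mm high.
- trap_valve_grip (a point): Middle of the same grey sleeve on the other, identical lever valve, which must stay as it is: its pipe leads to an upright water trap with a clear bowl, 64 mm wide, 164 mm tall. Its lever may stand anywhere from shut to open. 90 mm above the bench, at least 120 mm from the plate valve's sleeve. Axes: y out along its lever, z up.

How it is judged:
At the end, for the whole second after the job is handed in: The plate valve's lever rests at 45 degrees open, give or take 12 degrees (joint between 0.576 and 0.995), and the water trap's lever grip is within 20 mm of where it started (value of joint plate_valve between 0.576 and 0.995 rad and velocity of joint plate_valve between -0.05 and 0.05 rad/s and distance of trap_valve_grip from where it was at the start of the episode below 0.02 m); the robot touches nothing.
It fails at once if the water trap's valve is turned (its grip moves more than 20 mm) (distance of trap_valve_grip from where it was at the start of the episode above 0.02 m).
It also fails if it takes over 29 s, if anything falls off the work surface, if the arm or the gripper's body presses on something with over 40 N, if the wrist force passes 120 N, or if a joint passes its speed limit or range.

ROBOT

A 6-joint arm with a two-finger parallel gripper is mounted at the origin on the work surface. World frame = base frame: x ahead of the robot, y to its left, z up, the work surface at z = 0. Lengths are in m, angles in rad, forces in N, time in s.
With the tool pointing down it reaches from about 0.35 to 0.975 m from the base axis. Payload 4.9 kg.
Tool frame: the origin (TCP) lies at the very end of the fingers, on their centre line; the grasp point (between the pads) lies 19 mm behind it; z points along the fingers, y is the line along which they close (so a half turn about z gives the same grasp; the last joint's range is limited). The gripper opens to 85 mm and grips with 20 to 120 N. Pads are 22 mm wide; open, the fingers measure 114 mm over their backs; the gripper's body (76 mm by 85 mm) begins 54 mm behind the grasp point. The pads swing forward as they close: fully open they stand 13 mm farther back than shut.
Start: joints at [0.991, 0.053, 1.613, -0, 1.476, -0.119], TCP at [0.278, 0.56, 0.231] pointing down, gripper open.
Joint ranges: [-3.01, 3.01], [-1.01, 2.22], [0.06, 2.58], [-1.02, 4.17], [0.09, 2.62], [-3.14, 3.14]. Speed limits (rad/s): [2.57, 2.57, 3.14, 3.14, 3.14, 3.14].

INTERFACE

Orientations are given as a unit quaternion [w, x, y, z].
In Python, from plant import manip gives the robot as it stands.
- The arm moves only by the tool play_rows, never from a script. Its argument "series" is a list that holds one entry, the list of rows, each a list of 7 numbers: the shift along the world's x, y, z in m, then the turn, a rotation vector about the world's x, y, z in degrees, then the opening, from 0 (shut) to 1 (fully open). In form: [[[dx, dy, dz, rx, ry, rz, grip], ...]]. A call has 1 to 10 rows; each row shifts and turns the commanded pose from where the row before left it; what a row does not reach is not made up. A row lasts 1/10 s, in which the tool goes at most 50 mm and 8.59 degrees, less where a joint would pass 70% of its speed; a pose out of reach is approached as far as the arm can. A call with a gripper value outside its range is refused whole. The fingers move at their own pace and stop on an object; the grip force is fixed at half the most. Time passes only in rows, so rows that do not move let the fingers close. It gives the time, the measured TCP pose, the force, the opening and the grip force at its end, in the units of the state.
- manip.state(): the state, without advancing time (a new reading comes with each control period).
- manip.grab_frame(name): name is "scene" or "top" or "wrist"; returns a dict with "frame" (480x640x3 uint8, blue, green, red), "mtx" (3x3 intrinsics, pixels), "R" (3x3) and "t" (3): a world point X has camera coordinates R X + t. Camera axes: x right, y down, z forward; pixel columns grow to the right and rows downward; lengths in m; the calibration is good to about 2 mm. A picture is of the moment at which its call begins. There is no depth.
- manip.job_done(): hands the job in; it is judged then, once.
The state is a dict: "time": time; "joint_pos": joint angles; "joint_vel": joint speeds; "joint_efforts": joint torques, N m; "tool_pos": TCP position; "tool_rot": TCP orientation; "contact_force": force on the tool from outside, world axes, zero at the start; "ft_torque": the same for the moment, N m; "gripper_width": opening from 0.0 (shut) to 1.0 (fully open); "grasp_force": force on a finger pad.
Only numpy, scipy, OpenCV 4.12 (cv2) and the standard library are available. Lean on these libraries where they do the work, as an engineer would, in place of code of your own. Each camera call takes 0.05 s, during which the arm holds its last target. There are 200 camera calls.

## Working session

There is one attempt and no reset: what is moved stays moved. The work goes in short steps, Python scripts to look and compute and a tool call to move; the robot and the scene stay as the last step left them, time stands still between calls to the robot, and variables do not carry over. Pictures are saved under pics/ and viewed, at most 10 in all, crops included, and the job is handed in when it is done.

Besides the shell and the picture viewer there is one more tool, called after "Emit:" as name(argument=value, ...), one argument or row to a line, values as JSON. play_rows: Moves the arm, as the interface text tells. Its arguments: {"type":"object","properties":{"series":{"type":"array"}},"required":["series"]}

```bash
mkdir -p pics
cat > h.py <<'E'
import numpy as np, cv2
from plant import manip
def grab(n,f):
    d=manip.grab_frame(n); cv2.imwrite(f'pics/{f}.png',d['frame']); np.savez(f'pics/{f}.npz',**{k:np.array(d[k]) for k in('frame','mtx','R','t')}); return d
def cast(d,u,v,z):
    R=np.array(d['R']);t=np.array(d['t']).ravel()
    r=R.T@np.linalg.inv(d['mtx'])@[u,v,1]; c=-R.T@t
    return c+r*(z-c[2])/r[2]
E
python3 -c "
from h import *
grab('top','top1');grab('scene','sc1');s=manip.state();print(s['time'],s['tool_pos'],s['tool_rot'],s['gripper_width'])"
```

```text
0.1 [0.27760394 0.55932715 0.23013876] [-3.36273228e-04  2.28367872e-01  9.73574433e-01 -9.09133583e-04] 0.997244828471203
```

View pics/top1.png

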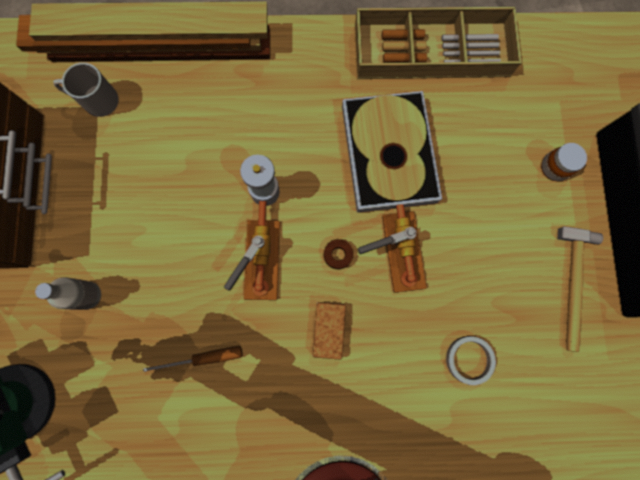

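View pics/sc1.png

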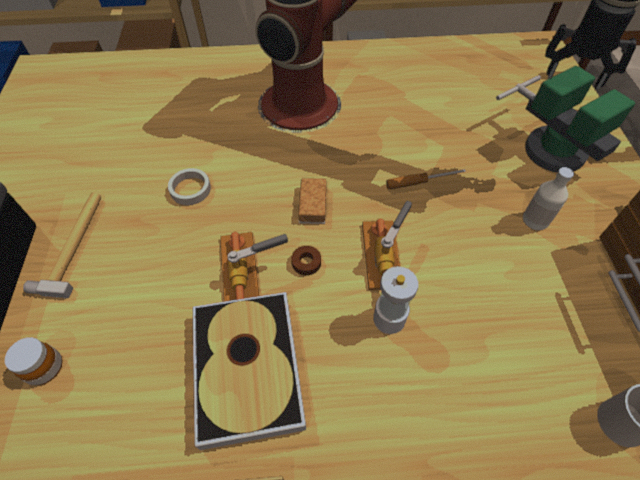

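The top view shows the plate valve's stem at about (411,233), with its sleeve running from (388,241) to (361,249). The pipe goes up to the plate at (400,205). The trap valve is the left one, with its stem at (259,243) and its sleeve end at (229,287). The scene view agrees: the plate valve's sleeve end is at (286,239) and its stem at (233,257).

```bash
python3 -c "
from h import *
d=np.load('pics/top1.npz');s=np.load('pics/sc1.npz')
a=cast(d,411,233,.098);e=cast(d,361,249,.095);print('stem',a,'end',e, np.linalg.norm(e-a))
print('scene stem',cast(s,233,257,.098),'end',cast(s,286,239,.095))
print('trap',cast(d,259,243,.098),cast(d,229,287,.095))
ang=lambda v:np.degrees(np.arctan2(v[1],v[0]))
print('lever',ang(e-a))
# board long edges & plate long edges
for p,q,z in[((385,213),(394,291),.01),((416,211),(425,288),.01),((345,99),(357,208),.045),((423,94),(439,202),.045)]:
  print('away dir',ang(cast(d,*q,z)-cast(d,*p,z)))
f=d['frame'][180:310,330:460];cv2.imwrite('pics/c1.png',cv2.resize(f,(585,585),interpolation=cv2.INTER_CUBIC))
"
```

```text
stem [ 0.54825565 -0.15228107  0.098     ] end [ 0.51955693 -0.05292045  0.095     ] 0.10346568744579684
scene stem [ 0.55682469 -0.14983811  0.098     ] end [ 0.52139837 -0.04814522  0.095     ]
trap [0.53600548 0.14485802 0.098     ] [0.45291301 0.20259319 0.095     ]
lever 106.11051457725766
away dir -176.66537249689017
away dir -177.2786557626936
away dir -176.34984021087217
away dir -176.07778325901123
```

View pics/c1.png

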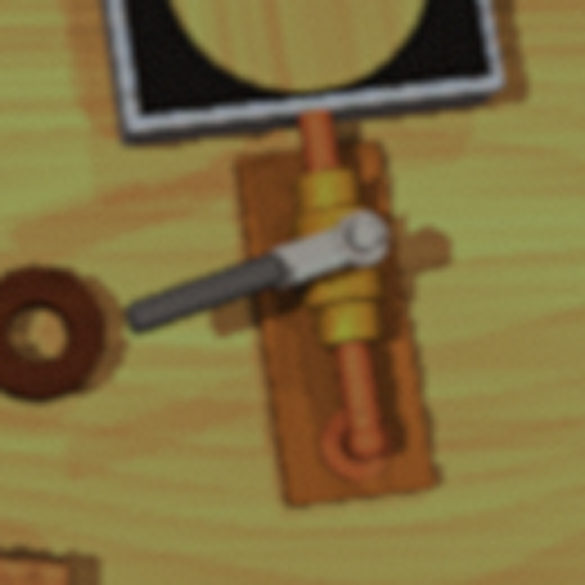

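The crop puts the stem at (411,232) and the sleeve end at (359,251). The lever stands at about 107 deg, with shut at about 93.5 deg and open at about 183.5 deg. It therefore needs to turn by about +31 deg. I'll move above the grip, holding the height.

Emit:
play_rows(
  series=[
    [[0.014,-0.036,0,0,0,-2.6,0.6],[0.014,-0.036,0,0,0,-2.6,0.6],[0.014,-0.036,0,0,0,-2.6,0.6],[0.014,-0.036,0,0,0,-2.6,0.6],[0.014,-0.036,0,0,0,-2.6,0.6],[0.014,-0.036,0,0,0,-2.6,0.6],[0.014,-0.036,0,0,0,-2.6,0.6],[0.014,-0.036,0,0,0,-2.6,0.6],[0.014,-0.036,0,0,0,-2.6,0.6]],
  ],
)

```text
time: 1.0
tool_pos: [0.4039, 0.2342, 0.2309]
tool_rot: [-0.0, 0.422, 0.907, -0.0]
contact_force: [0.9, 0.1, -0.6]
gripper_width: 0.604
grasp_force: 0.0
```

Emit:
play_rows(
  series=[
    [[0.014,-0.036,0,0,0,-2.6,0.6],[0.014,-0.036,0,0,0,-2.6,0.6],[0.014,-0.036,0,0,0,-2.6,0.6],[0.014,-0.036,0,0,0,-2.6,0.6],[0.014,-0.036,0,0,0,-2.6,0.6],[0.014,-0.036,0,0,0,-2.6,0.6],[0.014,-0.036,0,0,0,-2.6,0.6],[0.014,-0.036,0,0,0,-2.6,0.6],[0.014,-0.036,0,0,0,-2.6,0.6],[0,0,0,0,0,0,0.6]],
  ],
)

```text
time: 2.0
tool_pos: [0.5304, -0.0917, 0.2306]
tool_rot: [-0.0, 0.598, 0.801, -0.001]
contact_force: [0.5, -0.2, 0.4]
gripper_width: 0.603
grasp_force: 0.0
```

```bash
python3 -c "
from h import *
from scipy.spatial.transform import Rotation as Ro
grab('wrist','w1');s=manip.state();print(s['time'],s['tool_pos'],s['gripper_width']);print(Ro.from_quat(s['tool_rot'],scalar_first=True).as_matrix().round(3))"
```

```text
2.05 [ 0.52986608 -0.08980495  0.23055786] 0.6002895960453816
[[-0.286  0.958 -0.002]
 [ 0.958  0.286  0.001]
 [ 0.001 -0.001 -1.   ]]
```

View pics/w1.png

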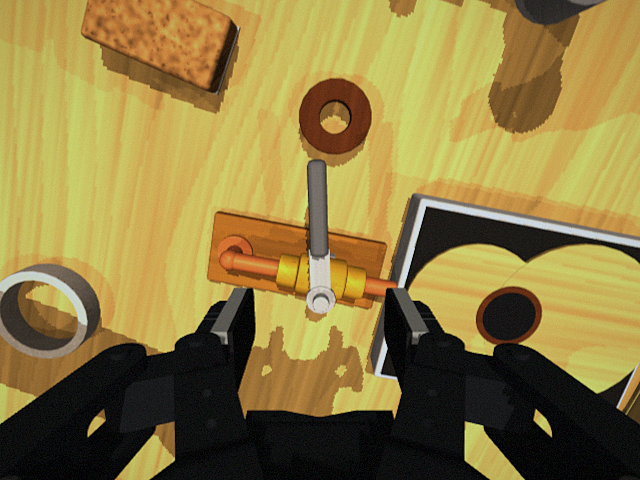

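The wrist view shows the stem nut at (320,299), the sleeve from (317,160) to (319,254), and the pipe from (228,259) to (390,289). The lever is nearly in line with the tool's x axis.

```bash
python3 -c "
from h import *
d=np.load('pics/w1.npz')
ang=lambda v:np.degrees(np.arctan2(v[1],v[0]))
a=cast(d,320,299,.098);e=cast(d,317,160,.097);m=cast(d,318.5,254,.099)
print(a,e,m,np.linalg.norm(e-a),ang(e-a))
u=(e-a)/np.linalg.norm(e-a);print('grip',a+.075*u)
for p,q,z in[((215,212),(387,244),.01),((390,289),(228,259),.05),((425,199),(640,242),.045)]:print(ang(cast(d,*q,z)-cast(d,*p,z)))
"
```

```text
[ 0.54847502 -0.14579936  0.098     ] [ 0.51646035 -0.04553569  0.097     ] [ 0.5369361  -0.11092089  0.099     ] 0.10525560641868097 107.70853023611635
grip [ 0.52566293 -0.07435637  0.09728745]
5.674876969905257
-174.6168289035119
5.293660532220651
```

Emit:
play_rows(
  series=[
    [[-0.003,0.014,-0.03,0,0,1,0.6],[0,0,-0.035,0,0,0,0.6],[0,0,-0.035,0,0,0,0.6],[0,0,-0.03,0,0,0,0.6],[0,0,-0.025,0,0,0,0.6],[0,0,0,0,0,0,0.6],[0,0,0,0,0,0,0.6]],
  ],
)

```text
time: 2.75
tool_pos: [0.5266, -0.0733, 0.0764]
tool_rot: [-0.0, 0.589, 0.808, -0.0]
contact_force: [0.8, 0.0, -0.2]
gripper_width: 0.604
grasp_force: 0.0
```

Emit:
play_rows(
  series=[
    [[0,0,0,0,0,0,0],[0,0,0,0,0,0,0],[0,0,0,0,0,0,0],[0,0,0,0,0,0,0],[0,0,0,0,0,0,0],[0,0,0,0,0,0,0],[0,0,0,0,0,0,0]],
  ],
)

```text
time: 3.45
tool_pos: [0.527, -0.0746, 0.0783]
tool_rot: [0.0, 0.59, 0.807, -0.0]
contact_force: [-5.1, 0.4, 7.1]
gripper_width: 0.151
grasp_force: 58.1
```

Emit:
play_rows(
  series=[
    [[-0.005,-0.0018,0,0,0,4,0],[-0.0048,-0.0021,0,0,0,4,0],[-0.0047,-0.0024,0,0,0,4,0],[-0.0045,-0.0028,0,0,0,4,0],[-0.0043,-0.0031,0,0,0,4,0],[-0.0041,-0.0034,0,0,0,4,0],[-0.0038,-0.0036,0,0,0,4,0],[-0.0036,-0.0039,0,0,0,4,0],[0,0,0,0,0,0,0],[0,0,0,0,0,0,0]],
  ],
)

```text
time: 4.45
tool_pos: [0.4899, -0.0977, 0.0781]
tool_rot: [-0.003, 0.344, 0.939, -0.001]
contact_force: [-15.5, -0.1, 14.8]
gripper_width: 0.149
grasp_force: 58.7
```

Emit:
play_rows(
  series=[
    [[0,0,0,0,0,0,0.6],[0,0,0,0,0,0,0.6],[0,0,0,0,0,0,0.6],[0,0,0,0,0,0,0.6],[0,0,0.02,0,0,0,0.6],[0,0,0.04,0,0,0,0.6],[0,0,0.045,0,0,0,0.6],[0,0,0.045,0,0,0,0.6],[0,0,0,0,0,0,0.6],[0,0,0,0,0,0,0.6]],
  ],
)

```text
time: 5.45
tool_pos: [0.493, -0.0975, 0.228]
tool_rot: [0.002, 0.344, 0.939, 0.0]
contact_force: [-0.4, -0.8, -0.7]
gripper_width: 0.599
grasp_force: 0.0
```

```bash
python3 -c "
from h import *
grab('wrist','w2');s=manip.state();print(s['time'],s['tool_pos'],s['tool_rot'],s['gripper_width'])"
```

```text
5.5 [ 0.49201326 -0.09720334  0.22595271] [-8.03351863e-05  3.43615514e-01  9.39110415e-01  1.01372053e-05] 0.6020187216534536
```

View pics/w2.png

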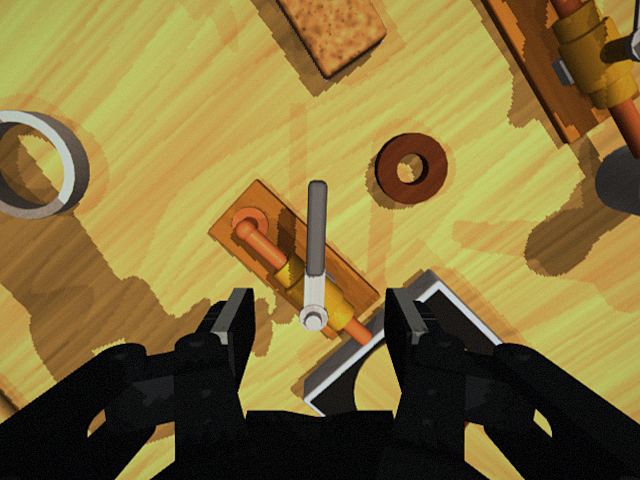

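The fingers are clear of the lever. The stem is at (313,318), the sleeve end at (317,182), and the pipe runs from (245,231) to (365,340), so the lever looks to be at about 45 deg. I'll check the angle.

```bash
python3 -c "
from h import *
d=np.load('pics/w2.npz')
ang=lambda v:np.degrees(np.arctan2(v[1],v[0]))%360
a=cast(d,313,318,.098);e=cast(d,317,182,.097);L=ang(e-a)
p=[ang(cast(d,*q,z)-cast(d,*p,z)) for p,q,z in[((379,293),(259,180),.01),((365,340),(245,231),.05)]]
print(L,p,[90-(x-L) for x in p], a)
"
```

```text
138.05870728405938 [np.float64(185.51532075446545), np.float64(185.23119744503163)] [np.float64(42.54338652959393), np.float64(42.827509839027755)] [ 0.54641261 -0.14740858  0.098     ]
```

The lever measures about 43 deg open, within the 12 deg tolerance, so I'm handing in.

```bash
python3 -c "
from plant import manip
print(manip.job_done())"
```

```text
the job is handed in; nothing more can be done
None
```

The plate valve's lever is set to about 43° open by the wrist camera (target 45° ± 12°) and released, I never touched the trap valve, and the job was handed in at about 5.5 s; no verdict came back.

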